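# Close a circuit-board test jig and hold it shut

### The arm

A 6-joint arm with a two-finger parallel gripper is mounted at the origin on the work surface. World frame = base frame: x ahead of the robot, y to its left, z up, the work surface at z = 0. Lengths are in m, angles in rad, forces in N, time in s.
With the tool pointing down it reaches from about 0.275 to 1 m from the base axis. Payload 8.4 kg.
Tool frame: the origin (TCP) lies between the finger pads; the fingertips stand 22 mm ahead of it and the grasp point (between the pads) lies 3 mm ahead of it; z points along the fingers, y is the line along which they close (so a half turn about z gives the same grasp; the last joint's range is limited). The gripper opens to 85 mm and grips with 20 to 120 N. Pads are 22 mm wide; open, the fingers measure 114 mm over their backs; the gripper's body (76 mm by 85 mm) begins 54 mm behind the grasp point. The pads swing forward as they close: fully open they stand 13 mm farther back than shut.
Start: joints at [-1.226, 0.353, 1.633, -0, 1.155, -0.002], TCP at [0.212, -0.588, 0.228] pointing down, gripper open.
Joint ranges: [-2.63, 2.63], [-0.92, 2.1], [0.06, 2.66], [-1.3, 4.44], [0, 2.69], [-3.02, 3.02]. Speed limits (rad/s): [2.22, 2.22, 2.79, 3.14, 3.14, 3.14].

### API

Orientations are given as a 3x3 rotation matrix whose columns are the frame's x, y, z axes.
In Python, from station import sensors, vision, arm, silhouettes gives the robot as it stands.
- The arm moves only by the tool carry_out, never from a script. Its argument "moves" is a list of rows, each an object of numbers: "claw": the opening, from 0 (shut) to 1 (fully open); "tx", "ty", "tz": the shift along the world's x, y, z in units of 0.06 m (1.0 is 0.06 m); "twist": the turn about the world's z in units of 0.08 rad (1.0 is 0.08 rad). In form: [{"claw": .., "tx": .., "ty": .., "tz": .., "twist": ..}, ...]. A call has 1 to 12 rows; each row shifts and turns the commanded pose from where the row before left it; what a row does not reach is not made up. A row lasts 1/8 s, in which the tool goes at most 62.5 mm and 10.7 degrees, less where a joint would pass 70% of its speed; a pose out of reach is approached as far as the arm can. A call with a number of a shift or a turn outside -1 to 1 is refused whole. A call with a gripper value outside its range is refused whole. The fingers move at their own pace and stop on an object; "grip_force" is the grip in N (left out, the last holds). Time passes only in rows, so rows that do not move let the fingers close. It gives the time, the measured TCP pose, the force, the opening and the grip force at its end, in the units of the state.
- sensors.get_state(): the state, without advancing time (a new reading comes with each control period).
- vision.camera(name): name is "scene" or "top" or "wrist"; returns (picture, depth): 480x640x3 uint8, blue, green, red; 480x640 float32, m along the optical axis (not along the pixel's ray), 0 where there is no reading.
- vision.camera_model(name): a dict with "camera_matrix" (3x3 intrinsics, pixels), "dist_coeffs" ([k1, k2, p1, p2, k3] as OpenCV has them; the pictures are not rectified), "extrinsics" (4x4, takes a point from camera to world coordinates); the wrist camera has in their place "mount" (4x4, takes a point from camera to tool coordinates, whose origin is the TCP and whose axes are the flange's). Camera axes: x right, y up, looking along -z (the intrinsics and any distortion apply to the point x, -y, -z); pixel columns grow to the right and rows downward; lengths in m; the calibration is good to about 2 mm. A picture is of the moment at which its call begins: read the wrist's pose just before it. camera_model takes no time and is no camera call.
- arm.close_job(): hands the job in; it is judged then, once.
Trained networks look in the newest picture that a camera, given by its name, has taken for a name from the list of things; names that differ only in an ending like _2 or _b are one class to them, and where a whole thing is asked for, a point or a joint stands for the part that bears it (a point fixed in the world has none). Each returns a list of dicts, best first, with "p" (0 to 1); they miss things now and then, are a little off and sometimes report something else, mostly with a low value. They report only what shows in the picture. A call takes as long as a camera call. They do not tell look-alikes from the thing itself.
- silhouettes(camera, label): "mask" (480x640 bool, what is visible of it) and "rect" ([left, top, right, bottom] in pixels, round what is visible of it).
The state is a dict: "time_s": time; "qpos": joint angles; "qvel": joint speeds; "joint_efforts": joint torques, N m; "position": TCP position; "ee_rot": TCP orientation; "ft_force": force on the tool from outside, world axes, zero at the start; "ft_torque": the same for the moment, N m; "width": finger opening in m; "grip_force": force on a finger pad.
Only numpy, scipy, OpenCV 4.12 (cv2) and the standard library are available. Lean on these libraries where they do the work, as an engineer would, in place of code of your own. Each camera call takes 0.05 s, during which the arm holds its last target. There are 200 camera calls.

### The job

Pick up the blue hold-down plate by its black handle and lower it over the circuit board in the grey test jig so that both dowels come up through their matching holes (large dowel in large hole). Then press it down against the springs until you feel it come firmly up against the brass stop posts, without pushing harder than a firm hand would (under about 60 N), and finish while still holding it pressed there. Leave the other things on the bench where they are.

Things in the scene. Friction and masses are not known exactly. Their poses are not given: they have to be found in the camera images.
- plate: Loose blue hold-down plate, slab 130 x 80 mm (x, y), 10 mm thick (z 10 to 20 mm), 0.2 to 0.4 kg, lying on the bench on four black rubber feet 10 mm long (dia 10, at x +-30, y +-22 mm). Origin: centre of its underside, level with the feet's tips; z up through the handle, x towards the large hole.
- handle_top (a point): top centre of the plate's black handle block, which is 60 mm long along the plate's x, 16 mm wide in y and stands on the slab's middle from z 20 to 55 mm in the plate's frame
- hole_large (a point): centre of the plate's large through hole, dia 14 mm, at x = +50 mm, y = 0 of the plate, at the slab's underside (z = 10 mm). A yellow dot is beside it at y = +24 mm.
- hole_small (a point): centre of the plate's small through hole, dia 10 mm, at x = -50 mm, y = 0 of the plate, at the slab's underside (z = 10 mm)
- jig: Grey test jig fixed to the bench, block 170 x 110 x 40 mm (x, y, z) with a dark top. Origin: centre of its underside; z up, x towards the large dowel and the yellow dot on the block's top beyond it. Two upright steel dowels, a green circuit board on springs between them, and four brass stop posts.
- dowel_large_top (a point): top centre of the large dowel, dia 12 mm, at x = +50 mm, y = 0 of the jig, 90 mm above the bench; its last 10 mm taper (3.8 mm less radius at the top)
- dowel_small_top (a point): top centre of the small dowel, dia 8 mm, at x = -50 mm, y = 0 of the jig, 90 mm above the bench; its last 10 mm taper to a point
- board (a joint): how far the green board (76 x 60 mm, top 58 mm above the bench when free) is pushed down, m: 0 free, at most 0.016. Springs push back with 6 N at once and 0.4 N more per mm. The plate's feet land on its bare corners, the plate's origin being 58 mm above the bench at first touch.
- stops: Four fixed brass stop posts, dia 10 mm, at x +-50, y +-28 mm of the jig, on which the plate's slab bottoms. Origin: midway between them, level with their tops, 56 to 62 mm above the bench (differs each time): the board has gone down 6 to 12 mm when the slab meets them and the force then rises steeply.
- screwdriver: bystander: screwdriver lying on the bench, origin at its underside
- flux_jar: bystander: jar, dia 44 mm, 45 mm high, origin at its underside
- solder_spool: bystander: grey metal spool, dia 56 mm, 44 mm high, origin at its underside
- scrap_board: bystander: loose green circuit board 100 x 70 mm with parts on it, about 11 mm high
- parts_tray: bystander: black divided tray, 120 x 160 x 30 mm, origin at its underside
- brush: bystander: brush lying on the bench, origin at its underside
- cleaner: bystander: bottle, dia 60 mm, 130 mm high, origin at its underside
There are look-alikes about, which are no part of the job. Of the things that look like the plate, the smallest one is meant.

How it is judged:
On the way, in this order (a step that is already met when the one before it is completed fails the run):
1. the plate is down over both dowels, each in its own hole (horizontal distance between hole_large and dowel_large_top below 0.003 m and horizontal distance between hole_small and dowel_small_top below 0.003 m and angle between plate's own z axis and vertical below 0.06 rad and z of each of hole_large, hole_small in the frame of jig below 0.086 m), for 0.04 s.
2. the plate is pressed firmly on the stop posts (horizontal distance between hole_large and dowel_large_top below 0.003 m and horizontal distance between hole_small and dowel_small_top below 0.003 m and angle between plate's own z axis and vertical below 0.06 rad and contact force between plate and stops above 2.5 N and value of joint board above 0.004 m and contact force between any of the fingers, the arm and plate above 2 N), for 0.3 s.
At the end, for the whole second after the job is handed in: The robot is still holding the plate (at least 2 N of contact), both holes are centred on their own dowels within 3 mm, the plate is level within 0.06 rad, the board is pushed down by more than 4 mm, and the plate bears on the stop posts with at least 2.5 N, through the last second (all of step 2); the arm keeps its last pose, push and grip.
It fails at once if the jig is pushed harder than 60 N (contact force between plate and jig above 60 N or contact force between plate and stops above 60 N).
It fails at once if another thing on the bench is shifted by more than 30 mm or knocked over (distance of any of screwdriver, flux_jar, solder_spool, scrap_board, parts_tray, brush, cleaner from where it was at the start of the episode above 0.03 m or angle between any of flux_jar, solder_spool, scrap_board, parts_tray, cleaner's own z axis and vertical above 0.5 rad).
It also fails if it takes over 48 s, if anything falls off the work surface, if the arm or the gripper's body presses on something with over 40 N, if the wrist force passes 120 N, or if a joint passes its speed limit or range.

## Working session

There is one attempt and no reset: what is moved stays moved. The work goes in short steps, Python scripts to look and compute and a tool call to move; the robot and the scene stay as the last step left them, time stands still between calls to the robot, and variables do not carry over. Pictures are saved under pics/ and viewed, at most 10 in all, crops included, and the job is handed in when it is done.

Besides the shell and the picture viewer there is one more tool, called after "Call:" as name(argument=value, ...) on one line, values as JSON. carry_out: Moves the arm, as the interface text tells. Shifts and turns lie within -1 to 1; 1 stands for 0.06 m of shift or 0.08 rad of turn. Its arguments: {"type":"object","properties":{"moves":{"type":"array","items":{"type":"object","properties":{"claw":{"type":"number"},"tx":{"type":"number","minimum":-1,"maximum":1},"ty":{"type":"number","minimum":-1,"maximum":1},"tz":{"type":"number","minimum":-1,"maximum":1},"twist":{"type":"number","minimum":-1,"maximum":1}}}},"grip_force":{"type":"number"}},"required":["moves"]}

```bash
mkdir -p pics
cat > h.py <<'E'
import numpy as np,cv2
from station import sensors,vision,arm,silhouettes
def snap(n):
    s=sensors.get_state(); im,d=vision.camera(n); m=vision.camera_model(n)
    if n=="wrist":
        T=np.eye(4);T[:3,:3]=np.array(s["ee_rot"]);T[:3,3]=s["position"];E=T@np.array(m["mount"])
    else: E=np.array(m["extrinsics"])
    return im,d,np.array(m["camera_matrix"],float),np.array(m["dist_coeffs"],float),E
def rays(uv,K,D):
    p=cv2.undistortPoints(np.array(uv,float).reshape(-1,1,2),K,D).reshape(-1,2)
    return np.c_[p[:,0],-p[:,1],-np.ones(len(p))]
def world(uv,z,K,D,E): # z: depth per pixel
    P=rays(uv,K,D)*np.array(z).reshape(-1,1)
    return P@E[:3,:3].T+E[:3,3]
def onplane(uv,h,K,D,E):
    r=rays(uv,K,D)@E[:3,:3].T; o=E[:3,3]
    return o+r*((h-o[2])/r[:,2:3])
def project(P,K,D,E):
    Pc=(np.atleast_2d(P)-E[:3,3])@E[:3,:3]; Pc=Pc*[1,-1,-1]
    return cv2.projectPoints(Pc,np.zeros(3),np.zeros(3),K,D)[0].reshape(-1,2)
E
python3 - <<'E'
from h import *
s=sensors.get_state();print(s["time_s"],s["position"],s["ee_rot"],s["width"],s["ft_force"])
for n in("top","scene"):
    im,d,K,D,E=snap(n);cv2.imwrite(f"pics/{n}0.png",im);np.savez(f"{n}0.npz",im=im,d=d,K=K,D=D,E=E)
    print(n,E[:3,3].round(3))
    for l in("plate","jig"):
        for r in silhouettes(n,l):
            v,u=np.nonzero(r["mask"]&(d>0));P=world(np.c_[u,v],d[v,u],K,D,E)
            print(n,l,round(r["p"],2),np.round(r["rect"]),P.mean(0).round(3),np.percentile(P[:,2],[5,50,95]).round(3),len(u))
            rc=cv2.minAreaRect(P[:,:2].astype(np.float32)*1000);print(np.round(rc[0]),np.round(rc[1]),rc[2])
E
```

```text
0.0 [ 0.21226069 -0.58734392  0.22776644] [[ 9.40464581e-01  3.39891398e-01 -4.57216137e-04]
 [ 3.39891706e-01 -9.40463688e-01  1.29642014e-03]
 [ 1.06468792e-05 -1.37464119e-03 -9.99999055e-01]] 0.0855213289437727 [ 0.55857724  0.43931551 -0.28847951]
top [ 0.294 -0.029  1.244]
top plate 0.67 [366. 207. 420. 262.] [ 0.538 -0.217  0.023] [0.011 0.021 0.054] 1688
[ 543. -219.] [134.  89.] 38.09473419189453
top plate 0.66 [494. 276. 557. 367.] [ 0.315 -0.52   0.034] [0.023 0.029 0.078] 3755
[ 320. -527.] [118. 194.] 71.4815444946289
top plate 0.6 [379. 288. 454. 373.] [ 0.291 -0.259  0.034] [0.024 0.029 0.078] 3698
[ 290. -266.] [123. 192.] 60.767215728759766
top plate 0.52 [294. 284. 309. 299.] [0.398 0.015 0.044] [0.02  0.046 0.05 ] 218
[398.  16.] [38. 37.] 61.81066131591797
top plate 0.2 [407. 126. 425. 199.] [ 0.715 -0.285  0.018] [0.011 0.018 0.023] 896
[ 735. -289.] [ 45. 203.] 83.0457763671875
top jig 0.84 [202. 189. 253. 261.] [0.568 0.198 0.045] [0.03  0.042 0.063] 3082
[579. 205.] [184. 119.] 5.082922458648682
scene [0.82  0.515 1.145]
scene plate 0.94 [324. 129. 395. 165.] [ 0.298 -0.251  0.034] [0.017 0.028 0.077] 2401
[ 282. -272.] [153. 195.] 60.191139221191406
scene plate 0.85 [276.  72. 344. 108.] [ 0.326 -0.514  0.035] [0.018 0.029 0.076] 1918
[ 313. -543.] [162. 187.] 71.17330932617188
scene plate 0.84 [263. 171. 309. 220.] [ 0.542 -0.211  0.022] [0.012 0.019 0.053] 1342
[ 537. -224.] [147.  91.] 37.54000473022461
scene plate 0.64 [285. 243. 356. 281.] [0.524 0.011 0.017] [-0.002  0.019  0.026] 540
[546.   7.] [200.  37.] 0.10013668984174728
scene jig 0.77 [310. 296. 401. 377.] [0.578 0.209 0.044] [0.021 0.041 0.062] 3853
[572. 196.] [171. 125.] 5.8547797203063965
```

Run:
```python
import cv2
im=cv2.imread("pics/top0.png")
cv2.imwrite("pics/c1.png",cv2.resize(im[110:390,180:580],(800,560),interpolation=cv2.INTER_CUBIC))
a=cv2.resize(im[195:275,355:435],(400,400),interpolation=cv2.INTER_CUBIC);b=cv2.resize(im[185:265,188:268],(400,400),interpolation=cv2.INTER_CUBIC)
cv2.imwrite("pics/c2.png",cv2.hconcat([a,b]))
```

```text
(no output)
```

View pics/c1.png

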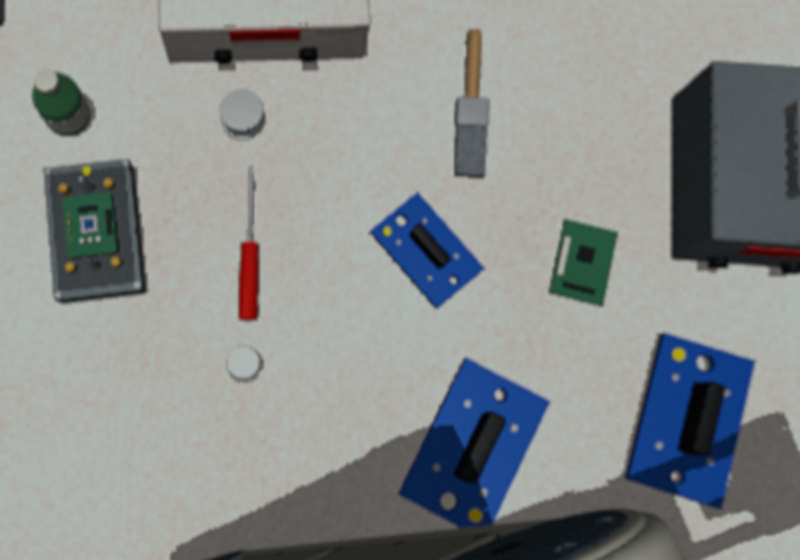

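View pics/c2.png

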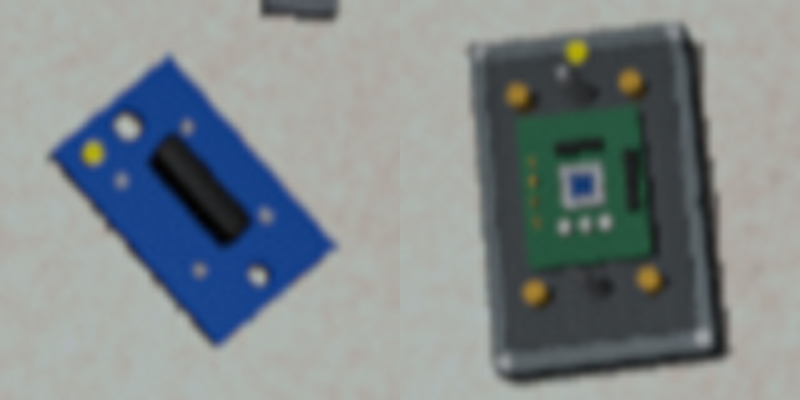

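The blue plates in top-view pixels are (393,235), (416,330) and (525,322). The one at (393,235) measures about 134x89 mm with its handle top near 54 mm, so it is the smallest and is the one meant. The crop confirms it: yellow dot and large hole are at its upper left. The jig is at (228,225), with its yellow dot and large dowel towards the top. Next I'll move the wrist camera over the plate.

Call:
carry_out(moves=[{"claw":1,"tx":0.6,"ty":0.68,"tz":0.1,"twist":0.44},{"claw":1,"tx":0.6,"ty":0.68,"tz":0.1,"twist":0.44},{"claw":1,"tx":0.6,"ty":0.68,"tz":0.1,"twist":0.44},{"claw":1,"tx":0.6,"ty":0.68,"tz":0.1,"twist":0.44},{"claw":1,"tx":0.6,"ty":0.68,"tz":0.1,"twist":0.44},{"claw":1,"tx":0.6,"ty":0.68,"tz":0.1,"twist":0.44},{"claw":1,"tx":0.6,"ty":0.68,"tz":0.1,"twist":0.44},{"claw":1,"tx":0.6,"ty":0.68,"tz":0.1,"twist":0.44},{"claw":1},{"claw":1}])

```text
invalid input at $.moves[8]: expected keys claw, tx, ty, tz, twist
```

Run:
```python
from h import *
s=sensors.get_state();print(s["time_s"],s["position"],s["ee_rot"])
im,d,K,D,E=snap("wrist");cv2.imwrite("pics/w1.png",im);np.savez("w1.npz",im=im,d=d,K=K,D=D,E=E);print(E.round(3),K)
for r in silhouettes("wrist","plate"):
    print(r["p"],r["rect"])
    v,u=np.nonzero(r["mask"]&(d>0));P=world(np.c_[u,v],d[v,u],K,D,E)
    print(np.percentile(P[:,2],[5,50,95]).round(4))
    k=(P[:,2]>.012)&(P[:,2]<.03);rc=cv2.minAreaRect(P[k,:2].astype(np.float32)*1000);print(rc)
    k=(P[:,2]>.045)&(P[:,2]<.06);rc=cv2.minAreaRect(P[k,:2].astype(np.float32)*1000);print("h",rc,P[k,2].mean())
```

```text
0.3 [ 0.21238022 -0.58765258  0.22823434] [[ 9.40464164e-01  3.39892819e-01 -1.65143975e-04]
 [ 3.39892859e-01 -9.40464053e-01  4.57498483e-04]
 [ 1.88476943e-07 -4.86392186e-04 -9.99999882e-01]]
[[ 0.34   0.903  0.263  0.279]
 [-0.94   0.327  0.095 -0.564]
 [-0.001 -0.28   0.96   0.373]
 [ 0.     0.     0.     1.   ]] [[406.14875742   0.         318.60862233]
 [  0.         406.14875742 233.63748168]
 [  0.           0.           1.        ]]
0.88 [171.5, 0.0, 423.5, 187.2]
[0.027  0.0284 0.0784]
((317.9561767578125, -527.302001953125), (114.9016342163086, 185.82174682617188), 70.88697052001953)
h ((315.0744934082031, -538.5531616210938), (1.5512571334838867, 82.23365020751953), 71.50296020507812) 0.05295131987604262
0.78 [1.8, 0.0, 70.8, 88.0]
[0.0157 0.0278 0.0294]
((266.8778991699219, -293.585205078125), (39.67339324951172, 99.30427551269531), 60.59518051147461)
h ((0.0, 0.0), (0.0, 0.0), 0.0) nan<stdin>:9: RuntimeWarning: Mean of empty slice.
  ret = ret.dtype.type(ret / rcount)
```

View pics/w1.png

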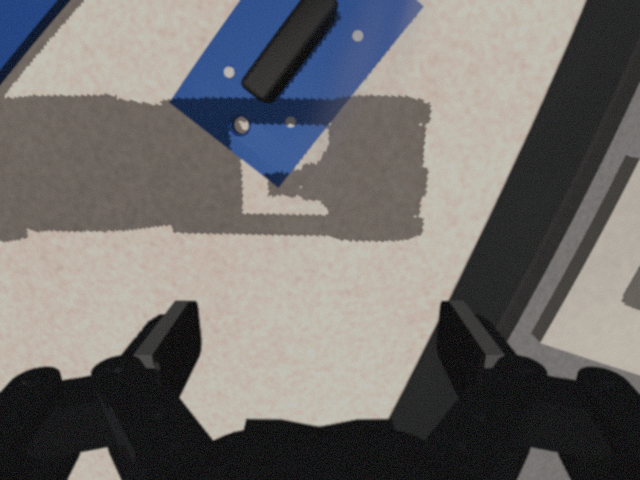

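The picture shows one of the large look-alikes, since the move was refused and the arm has not moved. I'll resend it with all keys filled in.

Call:
carry_out(moves=[{"claw":1,"tx":0.66,"ty":0.73,"tz":-0.05,"twist":0.44},{"claw":1,"tx":0.66,"ty":0.73,"tz":-0.05,"twist":0.44},{"claw":1,"tx":0.66,"ty":0.73,"tz":-0.05,"twist":0.44},{"claw":1,"tx":0.66,"ty":0.73,"tz":-0.05,"twist":0.44},{"claw":1,"tx":0.66,"ty":0.73,"tz":-0.05,"twist":0.44},{"claw":1,"tx":0.66,"ty":0.73,"tz":-0.05,"twist":0.44},{"claw":1,"tx":0.66,"ty":0.73,"tz":-0.05,"twist":0.44},{"claw":1,"tx":0.66,"ty":0.73,"tz":-0.05,"twist":0.44},{"claw":1,"tx":0.66,"ty":0.73,"tz":-0.05,"twist":0.44},{"claw":1,"tx":0,"ty":0,"tz":0,"twist":0},{"claw":1,"tx":0,"ty":0,"tz":0,"twist":0}])

```text
time_s: 1.78
position: [0.5685, -0.1935, 0.2013]
ee_rot: [[0.787, 0.617, -0.001], [0.617, -0.787, -0.0], [-0.001, -0.0, -1.0]]
ft_force: [-0.9, -0.5, -0.2]
width: 0.0854
grip_force: 0.0
```

Run:
```python
from h import *
s=sensors.get_state();print(s["time_s"],s["position"],s["ee_rot"])
im,d,K,D,E=snap("wrist");cv2.imwrite("pics/w2.png",im);np.savez("w2.npz",im=im,d=d,K=K,D=D,E=E)
for r in silhouettes("wrist","plate"):
    print(r["p"],r["rect"])
    v,u=np.nonzero(r["mask"]&(d>0));P=world(np.c_[u,v],d[v,u],K,D,E)
    print(np.percentile(P[:,2],[5,50,95]).round(4))
    k=(P[:,2]>.012)&(P[:,2]<.03);rc=cv2.minAreaRect(P[k,:2].astype(np.float32)*1000);print(rc)
    k=(P[:,2]>.045)&(P[:,2]<.06)
    if k.any(): print("h",cv2.minAreaRect(P[k,:2].astype(np.float32)*1000),P[k,2].mean())
```

```text
1.775 [ 0.56849324 -0.19354763  0.20130661] [[ 7.87305801e-01  6.16562290e-01 -7.19246611e-04]
 [ 6.16562325e-01 -7.87306078e-01 -1.99765170e-04]
 [-6.89434899e-04 -2.86184085e-04 -9.99999721e-01]]
0.77 [106.3, 380.5, 287.0, 455.2]
[0.0151 0.0277 0.029 ]
((307.2236022949219, -233.86387634277344), (50.77313232421875, 187.41354370117188), 60.93120193481445)
0.68 [266.2, 172.9, 371.9, 319.7]
[0.0183 0.0196 0.0543]
((537.8993530273438, -218.4949951171875), (130.35072326660156, 80.25989532470703), 38.14109802246094)
h ((538.1680297851562, -218.11636352539062), (59.573970794677734, 15.769966125488281), 38.38737869262695) 0.053928622441835876
```

View pics/w2.png

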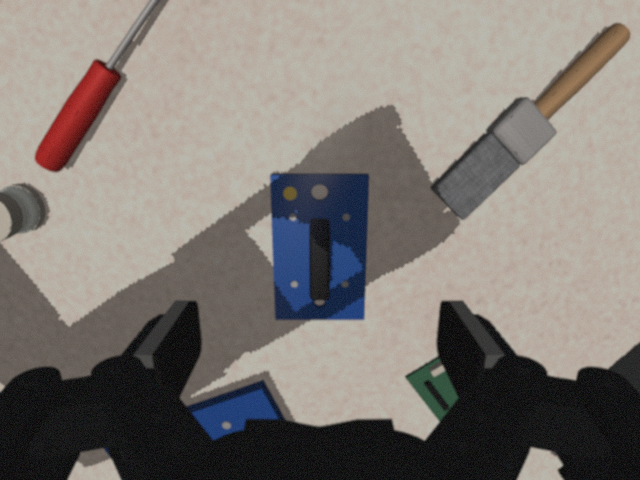

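The target plate is centred at about (320,246) in the picture, with the yellow dot at (290,193). It measures 130.4x80.3 mm with centre (0.538,-0.218), yaw 38.2° and handle top at about 54 mm, which all match the description. Before grasping I'll look at the jig from the same relative view, so that camera bias cancels.

Call:
carry_out(moves=[{"claw":1,"tx":0.08,"ty":0.74,"tz":0.06,"twist":-0.8},{"claw":1,"tx":0.08,"ty":0.74,"tz":0.06,"twist":-0.8},{"claw":1,"tx":0.08,"ty":0.74,"tz":0.06,"twist":-0.8},{"claw":1,"tx":0.08,"ty":0.74,"tz":0.06,"twist":-0.8},{"claw":1,"tx":0.08,"ty":0.74,"tz":0.06,"twist":-0.8},{"claw":1,"tx":0.08,"ty":0.74,"tz":0.06,"twist":-0.8},{"claw":1,"tx":0.08,"ty":0.74,"tz":0.06,"twist":-0.8},{"claw":1,"tx":0.08,"ty":0.74,"tz":0.06,"twist":-0.8},{"claw":1,"tx":0.08,"ty":0.74,"tz":0.06,"twist":-0.8},{"claw":1,"tx":0,"ty":0,"tz":0,"twist":0},{"claw":1,"tx":0,"ty":0,"tz":0,"twist":0}])

```text
time_s: 3.25
position: [0.6119, 0.2045, 0.2338]
ee_rot: [[0.996, 0.087, -0.0], [0.087, -0.996, -0.001], [-0.0, 0.001, -1.0]]
ft_force: [0.1, -0.5, -0.1]
width: 0.0854
grip_force: 0.0
```

Run:
```python
from h import *
s=sensors.get_state();print(s["time_s"],s["position"],s["ee_rot"])
im,d,K,D,E=snap("wrist");np.savez("w3.npz",im=im,d=d,K=K,D=D,E=E)
for l in("jig","dowel_large_top","stops","board"):
  for r in silhouettes("wrist",l):
    print(l,r["p"],r["rect"])
    v,u=np.nonzero(r["mask"]&(d>0));P=world(np.c_[u,v],d[v,u],K,D,E)
    print(np.percentile(P[:,2],[5,50,95]).round(4))
    for a,b in((.034,.045),(.054,.058),(.053,.07),(.07,.1)):
        k=(P[:,2]>a)&(P[:,2]<b)
        if k.sum()>3: print(a,k.sum(),cv2.minAreaRect(P[k,:2].astype(np.float32)*1000),P[k].mean(0).round(4))
x0,y0=200,100
cv2.imwrite("pics/w3.png",cv2.resize(im[100:340,200:460],None,fx=2.5,fy=2.5,interpolation=cv2.INTER_CUBIC)[:600])
```

```text
3.25 [0.61188427 0.20448662 0.23377906] [[ 9.96193476e-01  8.71688433e-02 -3.89318722e-04]
 [ 8.71685772e-02 -9.96193360e-01 -6.54950940e-04]
 [-4.44928041e-04  6.18521494e-04 -9.99999710e-01]]
jig 0.97 [253.1, 148.2, 382.9, 334.8]
[0.0383 0.0404 0.0608]
0.034 15179 ((571.2454223632812, 201.12945556640625), (170.76841735839844, 110.74131774902344), 5.522176265716553) [0.5833 0.2021 0.0399]
0.054 3802 ((574.0658569335938, 201.44561767578125), (106.21793365478516, 62.2470817565918), 7.641775131225586) [0.5726 0.2025 0.0572]
0.053 6365 ((572.3392333984375, 201.73016357421875), (109.98078918457031, 63.98143005371094), 7.24484395980835) [0.5728 0.2012 0.0583]
0.07 351 ((573.3861083984375, 200.1745147705078), (108.25908660888672, 11.377808570861816), 6.581516742706299) [0.5873 0.2026 0.0819]
jig 0.71 [280.6, 208.6, 357.3, 297.8]
[0.0562 0.0577 0.0625]
0.034 145 ((565.1383666992188, 200.37667846679688), (83.2539291381836, 65.17718505859375), 5.188251972198486) [0.5628 0.1895 0.0403]
0.054 3761 ((571.0291137695312, 200.95828247070312), (77.06454467773438, 60.29737854003906), 5.32290983200073
[... 1004 characters left out ...]
01.30540466308594), (104.5937728881836, 64.2329330444336), 5.699655532836914) [0.5561 0.1961 0.0559]
0.053 524 ((570.9789428710938, 201.16238403320312), (110.86935424804688, 65.53914642333984), 5.620960235595703) [0.5742 0.2004 0.0594]
board 0.9 [278.3, 208.1, 354.6, 297.2]
[0.0564 0.0577 0.0626]
0.034 7 ((569.6951904296875, 202.304443359375), (3.813244104385376, 74.52812194824219), 36.671363830566406) [0.5543 0.2226 0.0398]
0.054 3701 ((570.9839477539062, 201.13018798828125), (77.02770233154297, 59.948326110839844), 5.372415542602539) [0.5726 0.2024 0.0572]
0.053 6132 ((571.0631713867188, 201.13763427734375), (77.18688201904297, 59.948326110839844), 5.372415065765381) [0.5729 0.2012 0.0583]
```

View pics/w3.png

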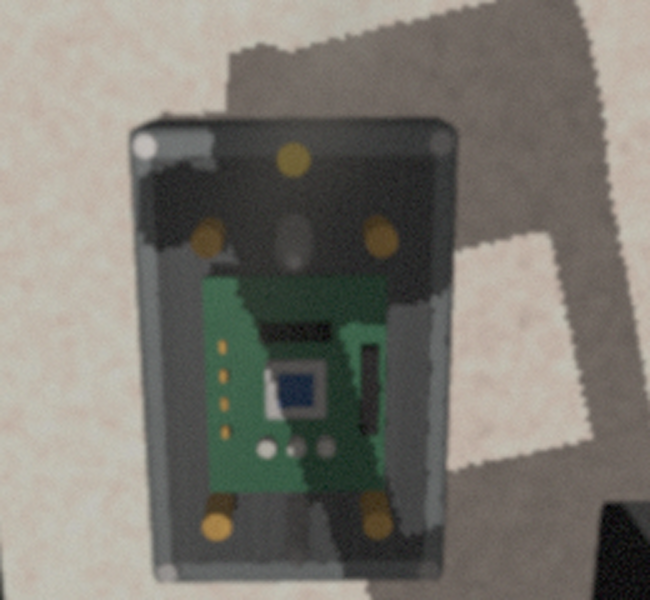

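The jig is centred at about (318,240) in the wrist image, with its yellow dot up. Block, board and stops all agree on centre (0.571,0.201) and yaw about 5.4°. Now I'll return to a point above the plate.

Call:
carry_out(moves=[{"claw":1,"tx":-0.137,"ty":-0.783,"tz":-0.1,"twist":0.8},{"claw":1,"tx":-0.137,"ty":-0.783,"tz":-0.1,"twist":0.8},{"claw":1,"tx":-0.137,"ty":-0.783,"tz":-0.1,"twist":0.8},{"claw":1,"tx":-0.137,"ty":-0.783,"tz":-0.1,"twist":0.8},{"claw":1,"tx":-0.137,"ty":-0.783,"tz":-0.1,"twist":0.8},{"claw":1,"tx":-0.137,"ty":-0.783,"tz":-0.1,"twist":0.8},{"claw":1,"tx":-0.137,"ty":-0.783,"tz":-0.1,"twist":0.8},{"claw":1,"tx":-0.137,"ty":-0.783,"tz":-0.1,"twist":0.8},{"claw":1,"tx":-0.137,"ty":-0.783,"tz":-0.1,"twist":0.8},{"claw":1,"tx":0,"ty":0,"tz":-0.6,"twist":0},{"claw":1,"tx":0,"ty":0,"tz":-0.6,"twist":0},{"claw":1,"tx":0,"ty":0,"tz":0,"twist":0}])

```text
time_s: 5.0
position: [0.5358, -0.2166, 0.1057]
ee_rot: [[0.788, 0.615, -0.005], [0.615, -0.788, 0.002], [-0.003, -0.005, -1.0]]
ft_force: [-0.3, -0.0, -0.0]
width: 0.0854
grip_force: 0.0
```

Run:
```python
from h import *
# dowels from w3 depth + image; stop tops
z=np.load("w3.npz");im,d,K,D,E=[z[k] for k in("im","d","K","D","E")]
v,u=np.nonzero((d>0)&(d<.5));k=(u>250)&(u<385)&(v>145)&(v<335);u,v=u[k],v[k]
P=world(np.c_[u,v],d[v,u],K,D,E)
c,s=np.cos(np.radians(5.45)),np.sin(np.radians(5.45));q=(P[:,:2]-[.571,.201])@np.array([[c,-s],[s,c]])*1000
for n,x in(("L",50),("S",-50)):
    for a in(.07,.08,.085):
        k=(abs(q[:,0]-x)<12)&(abs(q[:,1])<10)&(P[:,2]>a)
        if k.sum()>2: print(n,a,k.sum(),q[k].mean(0).round(2),q[k].min(0).round(1),q[k].max(0).round(1),P[k,2].max().round(4))
for x in(50,-50):
  for y in(28,-28):
    k=(np.hypot(q[:,0]-x,q[:,1]-y)<8)&(P[:,2]>.052);print(x,y,k.sum(),q[k].mean(0).round(2),np.median(P[k,2]).round(4))
# holes in plate: project current estimate with w2 and refine via white blob
z=np.load("w2.npz");im,d,K,D,E=[z[k] for k in("im","d","K","D","E")]
c,s=np.cos(np.radians(38.2)),np.sin(np.radians(38.2))
for x in(50,-50): print(project([[.538+x*.001*c,-.2183+x*.001*s,.02]],K,D,E))
s=sensors.get_state();print(s["position"],s["ee_rot"])
```

```text
L 0.07 226 [51.86  0.11] [44.8 -5.8] [56.4  5.6] 0.0912
L 0.08 177 [51.25  0.13] [44.8 -5. ] [56.1  5.4] 0.0912
L 0.085 82 [50.87  0.07] [46.6 -3.5] [54.6  3.9] 0.0912
S 0.07 125 [-4.786e+01 -1.000e-02] [-51.9  -3.9] [-45.5   3.6] 0.0888
S 0.08 65 [-48.45  -0.09] [-51.1  -3.9] [-45.6   3.5] 0.0888
S 0.085 18 [-49.29   0.2 ] [-50.9  -1.4] [-47.3   1.9] 0.0888
50 28 147 [50.91 28.02] 0.06
50 -28 142 [ 50.9  -27.53] 0.0601
-50 28 146 [-48.77  27.79] 0.0597
-50 -28 145 [-48.53 -27.94] 0.0599
[[318.83190383 192.37489935]]
[[319.03174853 304.25278042]]
[ 0.53577354 -0.21657285  0.10570939] [[ 0.78833836  0.61522306 -0.00481846]
 [ 0.61523651 -0.78834011  0.00197824]
 [-0.00258152 -0.00452402 -0.99998643]]
```

Call:
carry_out(moves=[{"claw":1,"tx":0,"ty":0,"tz":-0.3,"twist":0.05},{"claw":1,"tx":0,"ty":0,"tz":0,"twist":0},{"claw":1,"tx":0,"ty":0,"tz":0,"twist":0}])

```text
time_s: 5.38
position: [0.5385, -0.2169, 0.0906]
ee_rot: [[0.785, 0.619, 0.001], [0.619, -0.785, -0.0], [0.001, 0.001, -1.0]]
ft_force: [0.0, -0.8, 0.2]
width: 0.0855
grip_force: 0.0
```

Call:
carry_out(moves=[{"claw":1,"tx":-0.008,"ty":-0.022,"tz":-0.4,"twist":0},{"claw":1,"tx":0,"ty":0,"tz":-0.31,"twist":0},{"claw":1,"tx":0,"ty":0,"tz":0,"twist":0},{"claw":1,"tx":0,"ty":0,"tz":0,"twist":0},{"claw":0,"tx":0,"ty":0,"tz":0,"twist":0},{"claw":0,"tx":0,"ty":0,"tz":0,"twist":0},{"claw":0,"tx":0,"ty":0,"tz":0,"twist":0},{"claw":0,"tx":0,"ty":0,"tz":0,"twist":0},{"claw":0,"tx":0,"ty":0,"tz":0,"twist":0},{"claw":0,"tx":0,"ty":0,"tz":0,"twist":0}], grip_force=90)

```text
time_s: 6.62
position: [0.5377, -0.2183, 0.0478]
ee_rot: [[0.785, 0.619, 0.0], [0.619, -0.785, -0.0], [0.0, 0.0, -1.0]]
ft_force: [-0.7, -0.0, 5.3]
width: 0.0122
grip_force: 88.2
```

Call:
carry_out(moves=[{"claw":0,"tx":0,"ty":0,"tz":0.4,"twist":0},{"claw":0,"tx":0,"ty":0,"tz":0.8,"twist":0},{"claw":0,"tx":0,"ty":0,"tz":0.8,"twist":0},{"claw":0,"tx":0,"ty":0,"tz":0.5,"twist":0},{"claw":0,"tx":0,"ty":0,"tz":0,"twist":0},{"claw":0,"tx":0,"ty":0,"tz":0,"twist":0}])

```text
time_s: 7.38
position: [0.5366, -0.2178, 0.1958]
ee_rot: [[0.785, 0.619, -0.002], [0.619, -0.785, 0.001], [-0.001, -0.002, -1.0]]
ft_force: [-0.5, -0.8, -2.9]
width: 0.0119
grip_force: 88.6
```

Run:
```python
from h import *
s=sensors.get_state();print(s["position"],s["ft_force"],s["ft_torque"],s["width"])
p=np.array(s["position"]);R=np.array(s["ee_rot"])
im,d,K,D,E=snap("wrist");cv2.imwrite("pics/w4.png",im)
for r in silhouettes("wrist","plate"):
    v,u=np.nonzero(r["mask"]&(d>0));P=(world(np.c_[u,v],d[v,u],K,D,E)-p)@R
    print(r["p"],r["rect"],np.percentile(P[:,2],[5,50,95]).round(4))
    k=abs(P[:,2]-np.median(P[:,2]))<.003
    A=np.c_[P[k,:2],np.ones(k.sum())];print("tilt",np.linalg.lstsq(A,P[k,2],rcond=None)[0])
    print(cv2.minAreaRect(P[k,:2].astype(np.float32)*1000),P[k].max(0),P[k].min(0))
```

```text
[ 0.53663049 -0.21776409  0.19577048] [-0.54695611 -0.78459338 -2.91750153] [ 0.00347645  0.05894139 -0.0292879 ] 0.011946775542299738
0.92 [220.2, 130.3, 415.0, 394.5] [-0.0068  0.0282  0.0294]
tilt [-0.00040321  0.00120195  0.02835252]
((-0.8501510620117188, 0.4386253356933594), (131.02455139160156, 80.83206176757812), 0.05698411539196968) [0.06470039 0.04085149 0.03117107] [-0.06637137 -0.03995204  0.02542006]
0.92 [156.3, 400.1, 300.8, 428.7] [0.1673 0.1684 0.1754]
tilt [-0.01624686  0.00518544  0.16585817]
((-196.13380432128906, -90.87665557861328), (137.84890747070312, 30.31609535217285), 86.00165557861328) [-0.1837733 -0.021063   0.1707384] [-0.21594575 -0.15872896  0.16678335]
```

View pics/w4.png

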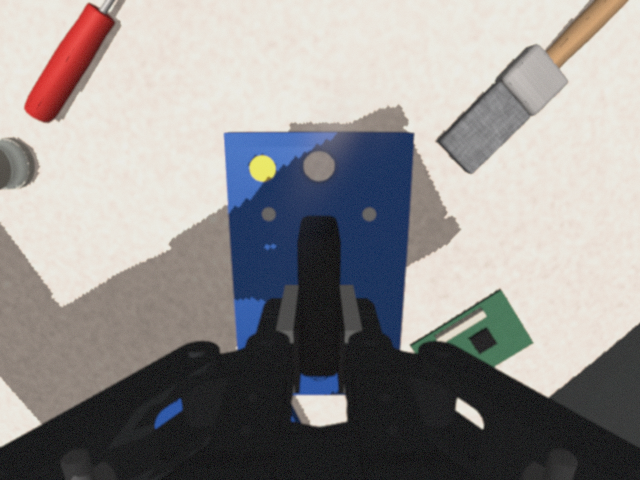

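The plate is held level, with zero yaw error in the tool frame and the large hole at (319,165). I'll carry it over the jig.

Call:
carry_out(moves=[{"claw":0,"tx":0.063,"ty":0.777,"tz":0,"twist":-0.795},{"claw":0,"tx":0.063,"ty":0.777,"tz":0,"twist":-0.795},{"claw":0,"tx":0.063,"ty":0.777,"tz":0,"twist":-0.795},{"claw":0,"tx":0.063,"ty":0.777,"tz":0,"twist":-0.795},{"claw":0,"tx":0.063,"ty":0.777,"tz":0,"twist":-0.795},{"claw":0,"tx":0.063,"ty":0.777,"tz":0,"twist":-0.795},{"claw":0,"tx":0.063,"ty":0.777,"tz":0,"twist":-0.795},{"claw":0,"tx":0.063,"ty":0.777,"tz":0,"twist":-0.795},{"claw":0,"tx":0.063,"ty":0.777,"tz":0,"twist":-0.795},{"claw":0,"tx":0,"ty":0,"tz":0,"twist":0},{"claw":0,"tx":0,"ty":0,"tz":0,"twist":0},{"claw":0,"tx":0,"ty":0,"tz":0,"twist":0}])

```text
time_s: 8.98
position: [0.5712, 0.2003, 0.1966]
ee_rot: [[0.996, 0.094, -0.001], [0.094, -0.996, -0.001], [-0.001, 0.001, -1.0]]
ft_force: [0.6, 0.5, -2.5]
width: 0.0121
grip_force: 88.8
```

Run:
```python
from h import *
z=np.load("w2.npz");K,D,E=z["K"],z["D"],z["E"]
def blob(im,c,r):
    w=im[c[1]-r:c[1]+r,c[0]-r:c[0]+r].astype(float);red=w[...,2]
    t=(np.percentile(red,3)+red.max())/2; n,l,st,ce=cv2.connectedComponentsWithStats((red>t).astype(np.uint8))
    i=l[r,r]; return ce[i]+[c[0]-r,c[1]-r],st[i]
for c,r in(((319,192),11),((290,193),9)):
    b,st=blob(z["im"],c,r);P=onplane([b],.02,K,D,E)[0]
    print(b,st,P.round(4))
s=sensors.get_state();p=np.array(s["position"]);R=np.array(s["ee_rot"]);print(s["time_s"],p,R,s["ft_force"])
y=np.degrees(np.arctan2(R[1,0],R[0,0]));print("yaw",y)
im,d,K,D,E=snap("wrist");cv2.imwrite("pics/w5.png",im);np.savez("w5.npz",im=im,d=d,K=K,D=D,E=E)
for r in silhouettes("wrist","plate")[:1]:
    v,u=np.nonzero(r["mask"]&(d>0));P=(world(np.c_[u,v],d[v,u],K,D,E)-p)@R
    k=abs(P[:,2]-np.median(P[:,2]))<.003
    print("tool frame",cv2.minAreaRect(P[k,:2].astype(np.float32)*1000),P[k].max(0),P[k].min(0))
b,st=blob(cv2.imread("pics/w4.png"),(319,165),22);print(b,st)
P=onplane([b],p[2]-.0283,K,D,E)[0];print("hole in tool",((P-p)@R).round(4))
cv2.imwrite("pics/w5c.png",cv2.resize(im[100:300,200:440],None,fx=3,fy=3,interpolation=cv2.INTER_CUBIC)[:600])
```

```text
[319.08040201 191.17085427] [  3   3  17  15 199] [ 0.5782 -0.1869  0.02  ]
[289.58064516 193.03870968] [  2   3  14  14 155] [ 0.5622 -0.169   0.02  ]
8.975 [0.5712481  0.20025315 0.19663492] [[ 9.95535458e-01  9.43810839e-02 -1.16768333e-03]
 [ 9.43803668e-02 -9.95535995e-01 -6.54865822e-04]
 [-1.22427774e-03  5.41735764e-04 -9.99999104e-01]] [ 0.5634637   0.53132464 -2.46897375]
yaw 5.415661273051996
tool frame ((-0.558013916015625, 0.4571075439453125), (80.68008422851562, 131.0106201171875), 89.98909759521484) [0.06495469 0.04078972 0.0311519 ] [-0.06606181 -0.03988771  0.02569354]
[318.60186418 165.48335553] [  6   8  32  30 751]
hole in tool [0.0509 0.0004 0.0282]
```

View pics/w5c.png

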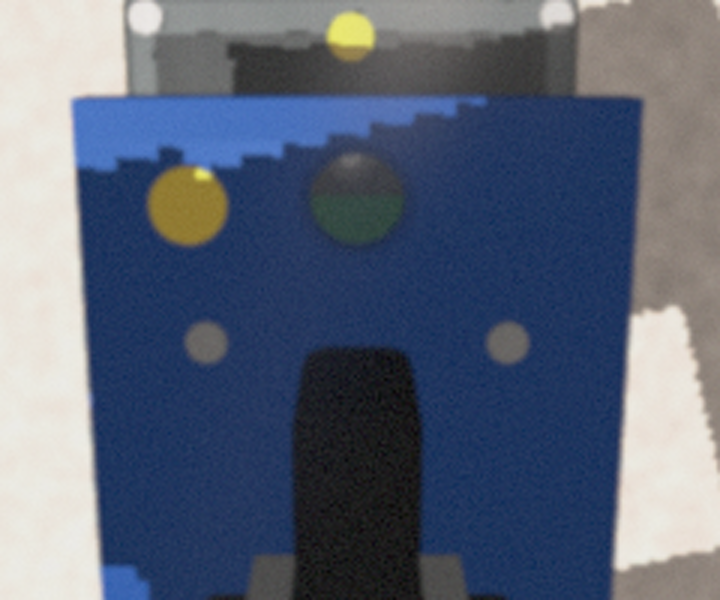

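Call:
carry_out(moves=[{"claw":0,"tx":0,"ty":0,"tz":-0.45,"twist":0},{"claw":0,"tx":0,"ty":0,"tz":-0.45,"twist":0},{"claw":0,"tx":0,"ty":0,"tz":0,"twist":0},{"claw":0,"tx":0,"ty":0,"tz":0,"twist":0},{"claw":0,"tx":0,"ty":0,"tz":0,"twist":0}])

```text
time_s: 9.7
position: [0.5724, 0.2016, 0.1446]
ee_rot: [[0.995, 0.095, 0.002], [0.095, -0.995, 0.001], [0.002, -0.0, -1.0]]
ft_force: [0.0, 0.4, -1.3]
width: 0.0118
grip_force: 88.8
```

Run:
```python
from h import *
s=sensors.get_state();p=np.array(s["position"]);R=np.array(s["ee_rot"]);print(s["time_s"],p,s["ft_force"])
print("yaw",np.degrees(np.arctan2(R[1,0],R[0,0])))
im,d,K,D,E=snap("wrist")
j=np.radians(5.45);ax=np.array([np.cos(j),np.sin(j)])
L=np.r_[np.array([.571,.201])+.05087*ax,.0912]
print("dowel tip px",project(L,K,D,E)," hole top/bottom px",project(p+R@np.array([.0510,.0004,.0282]),K,D,E),project(p+R@np.array([.0510,.0004,.0382]),K,D,E))
cv2.imwrite("pics/w6c.png",cv2.resize(im[130:210,260:380],None,fx=6,fy=6,interpolation=cv2.INTER_CUBIC))
```

```text
9.7 [0.57244653 0.20155866 0.14464389] [ 0.01420244  0.37606954 -1.3303215 ]
yaw 5.443683855084327
dowel tip px [[318.63718611 162.6691926 ]]  hole top/bottom px [[318.53153818 165.20966547]] [[318.54256006 162.59500143]]
```

View pics/w6c.png

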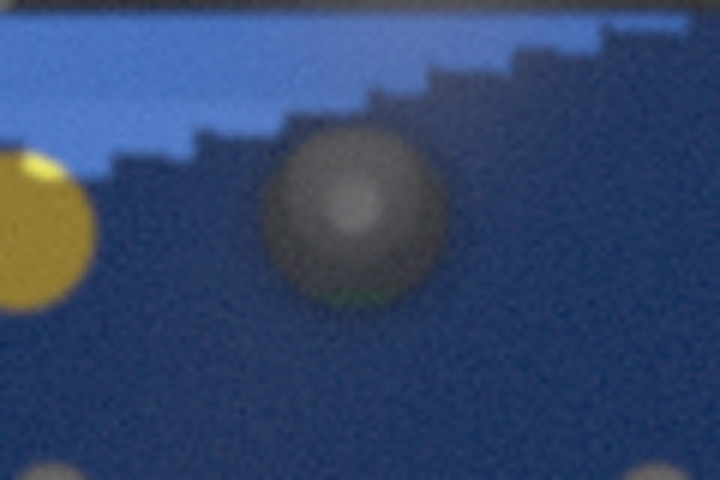

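Run:
```python
from h import *
im,d,K,D,E=snap("wrist")
s=sensors.get_state();p=np.array(s["position"]);R=np.array(s["ee_rot"]);print(s["time_s"],p,s["ft_force"])
print("yaw",np.degrees(np.arctan2(R[1,0],R[0,0])))
g=im.astype(float)
# tip disc: brightest core inside hole; hole: low blueness
w=g[140:200,290:350];blue=w[...,0]-w[...,2]
n,l,st,ce=cv2.connectedComponentsWithStats((cv2.GaussianBlur(blue,(3,3),0)<30).astype(np.uint8))
i=l[26,29];h=ce[i]+[290,140];print("hole",h,st[i])
x,y,ww,hh=st[i][:4];hb=np.array([x+(ww-1)/2+290,y+(hh-1)/2+140]);print("hole bbox centre",hb)
sm=cv2.GaussianBlur(w.mean(2),(3,3),0)*(l==i);t=np.percentile(sm[l==i],90)
v,u=np.nonzero(sm>=t);tip=np.array([u.mean()+290,v.mean()+140]);print("tip",tip,len(u))
H=onplane([hb],p[2]-.0282,K,D,E)[0];T=onplane([tip],.090,K,D,E)[0]
print(H,T,"dowel-hole",((T-H)*1000).round(2))
```

```text
9.8 [0.57217409 0.20162228 0.14435156] [ 0.27925735 -0.36902309 -2.05111592]
yaw 5.451166033972236
hole [318.66492829 165.37548892] [ 13  11  32  30 767]
hole bbox centre [318.5 165.5]
tip [318.71428571 162.88311688] 77
[0.62301044 0.20607867 0.11615156] [0.62127505 0.20583451 0.09      ] dowel-hole [ -1.74  -0.24 -26.15]
```

Call:
carry_out(moves=[{"claw":0,"tx":-0.03,"ty":-0.004,"tz":-0.1,"twist":0},{"claw":0,"tx":0,"ty":0,"tz":-0.15,"twist":0},{"claw":0,"tx":0,"ty":0,"tz":-0.12,"twist":0},{"claw":0,"tx":0,"ty":0,"tz":0,"twist":0},{"claw":0,"tx":0,"ty":0,"tz":0,"twist":0},{"claw":0,"tx":0,"ty":0,"tz":0,"twist":0}])

```text
time_s: 10.55
position: [0.57, 0.2013, 0.1213]
ee_rot: [[0.995, 0.095, 0.0], [0.095, -0.995, 0.0], [0.0, -0.0, -1.0]]
ft_force: [0.5, 0.7, -3.2]
width: 0.0122
grip_force: 88.8
```

Run:
```python
from h import *
im,d,K,D,E=snap("wrist");np.savez("w7.npz",im=im,d=d,K=K,D=D,E=E)
s=sensors.get_state();p=np.array(s["position"]);R=np.array(s["ee_rot"]);print(s["time_s"],p,s["ft_force"],s["ft_torque"])
print("yaw",np.degrees(np.arctan2(R[1,0],R[0,0])))
ax=R[:,0]
for h in(p[2]-.0282,p[2]-.0382,.09):
    q=p+R@np.array([.0510,.0004,0]);q[2]=h;print("hole axis at",round(h,4),project(q,K,D,E))
cv2.imwrite("pics/w7c.png",cv2.resize(im[130:200,270:370],None,fx=8,fy=8,interpolation=cv2.INTER_CUBIC))
```

```text
10.6 [0.56993368 0.20125504 0.12130208] [ 3.17654565e-01  2.61096804e-04 -3.12248190e+00] [-0.01678189 -0.00219407 -0.00650889]
yaw 5.458245218889668
hole axis at 0.0931 [[318.52723571 165.27549126]]
hole axis at 0.0831 [[318.53960272 162.6645644 ]]
hole axis at 0.09 [[318.53121777 164.43473181]]
```

View pics/w7c.png

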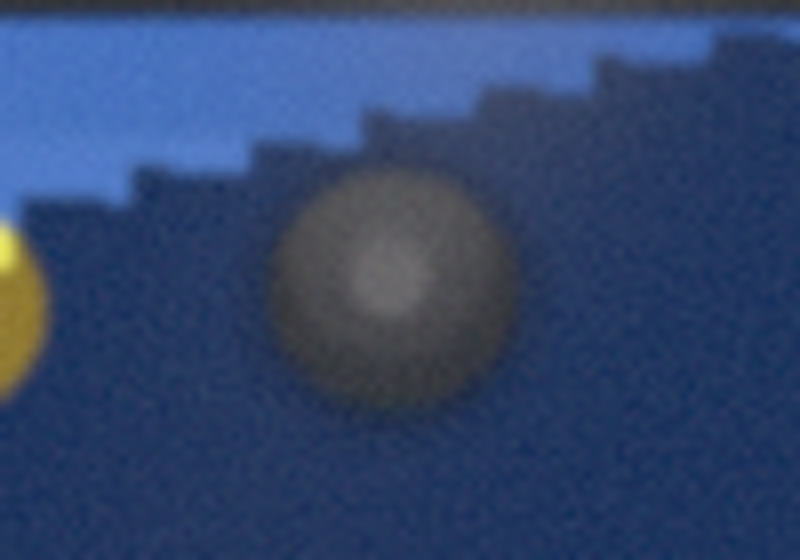

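The dowel tip at (318.4,164.3) coincides with the predicted hole axis at that height, (318.5,164.4), and nothing is touching yet. I'll descend further.

Call:
carry_out(moves=[{"claw":0,"tx":0,"ty":0,"tz":-0.08,"twist":0},{"claw":0,"tx":0,"ty":0,"tz":-0.07,"twist":0},{"claw":0,"tx":0,"ty":0,"tz":-0.06,"twist":0},{"claw":0,"tx":0,"ty":0,"tz":0,"twist":0},{"claw":0,"tx":0,"ty":0,"tz":0,"twist":0}], grip_force=110)

```text
time_s: 11.22
position: [0.5699, 0.2012, 0.1084]
ee_rot: [[0.995, 0.095, 0.0], [0.095, -0.995, 0.0], [0.0, -0.0, -1.0]]
ft_force: [2.1, -0.6, -2.4]
width: 0.0108
grip_force: 109.1
```

Call:
carry_out(moves=[{"claw":0,"tx":0,"ty":0,"tz":-0.04,"twist":0},{"claw":0,"tx":0,"ty":0,"tz":-0.04,"twist":0},{"claw":0,"tx":0,"ty":0,"tz":0,"twist":0},{"claw":0,"tx":0,"ty":0,"tz":0,"twist":0}])

```text
time_s: 11.72
position: [0.5701, 0.2013, 0.1041]
ee_rot: [[0.995, 0.095, 0.001], [0.095, -0.995, 0.0], [0.001, -0.0, -1.0]]
ft_force: [1.2, -0.2, 3.4]
width: 0.0113
grip_force: 110.2
```

Call:
carry_out(moves=[{"claw":0,"tx":0,"ty":0,"tz":-0.03,"twist":0},{"claw":0,"tx":0,"ty":0,"tz":-0.03,"twist":0},{"claw":0,"tx":0,"ty":0,"tz":0,"twist":0},{"claw":0,"tx":0,"ty":0,"tz":0,"twist":0}])

```text
time_s: 12.22
position: [0.5701, 0.2013, 0.1002]
ee_rot: [[0.995, 0.095, 0.001], [0.095, -0.995, 0.0], [0.001, -0.0, -1.0]]
ft_force: [1.7, 0.3, 4.9]
width: 0.0108
grip_force: 110.4
```

Call:
carry_out(moves=[{"claw":0,"tx":0,"ty":0,"tz":-0.017,"twist":0},{"claw":0,"tx":0,"ty":0,"tz":-0.017,"twist":0},{"claw":0,"tx":0,"ty":0,"tz":0,"twist":0},{"claw":0,"tx":0,"ty":0,"tz":0,"twist":0}])

```text
time_s: 12.72
position: [0.5702, 0.2013, 0.0986]
ee_rot: [[0.995, 0.095, 0.001], [0.095, -0.995, 0.0], [0.001, -0.0, -1.0]]
ft_force: [0.0, -0.4, 8.9]
width: 0.0108
grip_force: 110.9
```

Call:
carry_out(moves=[{"claw":0,"tx":0,"ty":0,"tz":-0.008,"twist":0},{"claw":0,"tx":0,"ty":0,"tz":0,"twist":0},{"claw":0,"tx":0,"ty":0,"tz":0,"twist":0}])

```text
time_s: 13.1
position: [0.5702, 0.2013, 0.0986]
ee_rot: [[0.995, 0.095, 0.001], [0.095, -0.995, 0.0], [0.001, -0.0, -1.0]]
ft_force: [-0.5, -0.7, 13.3]
width: 0.011
grip_force: 111.6
```

The plate is on the stops: z no longer changes while the force climbs. A little more push will give margin.

Call:
carry_out(moves=[{"claw":0,"tx":0,"ty":0,"tz":-0.008,"twist":0},{"claw":0,"tx":0,"ty":0,"tz":-0.008,"twist":0},{"claw":0,"tx":0,"ty":0,"tz":0,"twist":0},{"claw":0,"tx":0,"ty":0,"tz":0,"twist":0},{"claw":0,"tx":0,"ty":0,"tz":0,"twist":0},{"claw":0,"tx":0,"ty":0,"tz":0,"twist":0}])

```text
time_s: 13.85
position: [0.5702, 0.2013, 0.0985]
ee_rot: [[0.995, 0.095, 0.001], [0.095, -0.995, 0.0], [0.001, -0.0, -1.0]]
ft_force: [-3.8, -1.5, 21.4]
width: 0.0113
grip_force: 112.8
```

Run:
```python
from h import *
im,d,K,D,E=snap("wrist");im2=snap("scene")[0]
s=sensors.get_state();p=np.array(s["position"]);R=np.array(s["ee_rot"]);print(s["time_s"],p,s["ft_force"],s["ft_torque"])
for r in silhouettes("wrist","plate")[:1]:
    v,u=np.nonzero(r["mask"]&(d>0));P=(world(np.c_[u,v],d[v,u],K,D,E)-p)@R
    k=abs(P[:,2]-np.median(P[:,2]))<.003
    A=np.c_[P[k,:2],np.ones(k.sum())];print("tilt",np.linalg.lstsq(A,P[k,2],rcond=None)[0],cv2.minAreaRect(P[k,:2].astype(np.float32)*1000))
a=cv2.resize(im[130:210,270:370],(500,400),interpolation=cv2.INTER_CUBIC)
b=cv2.resize(im2[280:400,300:390],(300,400),interpolation=cv2.INTER_CUBIC)
cv2.imwrite("pics/w8.png",cv2.hconcat([a,b]))
```

```text
13.95 [0.5702307  0.20134531 0.09851216] [-4.26596301 -2.30257715 22.10391543] [-0.39794435  0.63571441  0.05455277]
tilt [0.00047208 0.00055021 0.02826633] ((-0.6075210571289062, 0.45603179931640625), (130.67196655273438, 80.81172943115234), 0.17066246271133423)
```

View pics/w8.png

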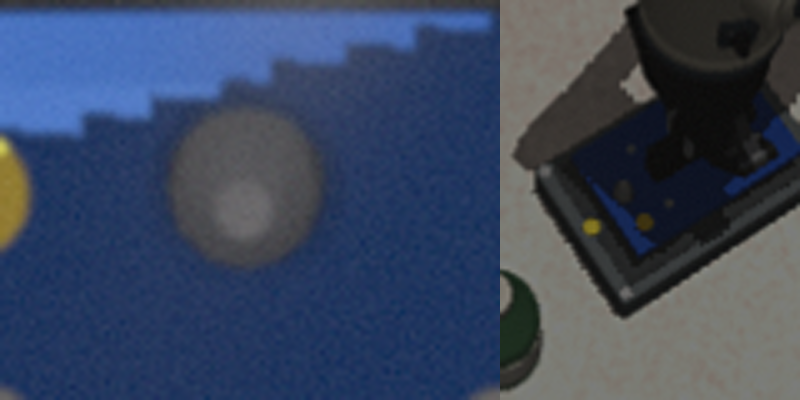

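The large dowel stands up through the large hole at about (319,172). The plate is level and pressed at about 22 N against the stops. Handing in.

```bash
python3 -c "
from station import arm
print(arm.close_job())"
```

```text
the job is handed in; nothing more can be done
None
```

The job is handed in: the smallest blue plate is over both dowels, level and still held pressed on the brass stops with about 22 N at the wrist, at about 14 s of the 48 s allowed. I saw only the large dowel come up through its hole; the small one I infer from the level plate and the matching angle. The judge's result was not shown.

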